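# Lay up the brass for polishing and open the polish

## Task

Get the brass ready for polishing: first lay the fat canister lengthwise and centred in the gap on top of the two canisters in the tray, setting it down rather than dropping it, and let go. Then open the polish bottle: press its safety cap down, keep it pressed while you twist it anticlockwise to its stop, and lift it off. Finish while still holding the cap level in the gripper, about 8 cm straight above where it sat, and leave the other wares where they stand.

Things in the scene. Friction and masses are not known exactly. Their poses are not given: they have to be found in the camera images.
- fat_center (a point): Centre of the fat brass canister: a loose cylinder 58 mm in diameter, 100 mm long, about 0.3 kg, lying on a low wooden rest (rest 80 x 44 mm, 14 mm high, two rails) with its axis 40 mm above the table. Its x axis runs along the cylinder.
- low_a_center (a point): Centre of one of the two thinner brass canisters lying side by side in the tray: loose, 52 mm in diameter, 110 mm long, axis 32 mm above the table. Its x axis runs along the cylinder.
- low_b_center (a point): Centre of the other thinner canister in the tray, same size, parallel to the first and touching or nearly touching it.
- tray: Fixed wooden tray 122 x 118 mm, walls 18 mm high, floor 6 mm thick; origin under its centre, at table height. Its x axis runs along the two canisters in it, y across them. The fat canister saddled on the two has its centre 80 mm above this origin, its axis along the tray's x.
- bottle: Polish bottle, amber glass, round, 72 mm in diameter, fixed in a wooden block 100 x 100 x 20 mm; origin under the block's centre at table height, z up along the bottle's axis. Shoulder at 95 mm, neck 40 mm in diameter from there up to the mouth at 125 mm. Below the mouth a spring plate and a bayonet insert catch the cap.
- cap_center (a point): Centre (half-way up) of the push-and-turn cap: round, ribbed, grey plastic, 50 mm in diameter, 30 mm high, 40 g. Its centre starts 129 mm above the table on the bottle's axis, its top at 144 mm, its lower rim at 114 mm. Locked, it neither turns nor lifts. Gripped on its sides with 40 N or more it can be pressed and turned in one grasp, at any grasp yaw; turning works only while it is pressed.
- bottle_mouth (a point): Centre of the bottle's mouth, 125 mm above the table, hidden under the cap. A spring there lifts the cap with 4 N at rest and 10 N when pressed 7 mm down, where it meets a hard stop. At least 5.5 mm down, the cap turns anticlockwise (seen from above) by 72 degrees (1.26 rad) to a hard stop. Let up there, it rises 3 mm above its starting height and is free; lift its first 12 mm straight, without turning.
- cap_mark (a point): Point on the cap's top face 20 mm from its axis, on the black raised pointer that shows how far the cap is turned. Locked, the pointer lies along the bottle's +x axis; free, 72 degrees anticlockwise of it, give or take 8.
- mug_rim (a point): Bystander: small steel cup, 52 mm wide, 55 mm high; the centre of its rim.
- candlestick: Bystander: brass candlestick, 60 mm foot, 100 mm high; origin under its foot.
- bell: Bystander: small copper hand bell, 44 mm wide, 58 mm high; origin under it.
- spoon: Bystander: steel spoon 140 mm long lying flat; origin under its middle.
- flask: Bystander: slim green glass flask with a steel cap, 44 mm wide, 110 mm high; origin under it. It is not the polish.
- bowl: Bystander: aluminium bowl 90 mm wide, 35 mm high; origin under it.
There are look-alikes about, which are no part of the job. There is more than one size of the tray; the one meant has the size given above.

How it is judged:
By the outcome, as a careful person would: the job done as asked, in the order asked, and still so for the second after the job is handed in, while the arm keeps its last pose, push and grip.
It also fails if it takes over 56 s, if anything falls off the work surface, if the arm or the gripper's body presses on something with over 40 N, if the wrist force passes 120 N, or if a joint passes its speed limit or range.

## Robot

A 7-joint arm with a two-finger parallel gripper is mounted at the origin on the work surface. World frame = base frame: x ahead of the robot, y to its left, z up, the work surface at z = 0. Lengths are in m, angles in degrees, forces in N, time in s.
With the tool pointing down it reaches from about 0.35 to 0.775 m from the base axis. Payload 3.1 kg.
Tool frame: the origin (TCP) lies on the centre line of the jaws, within the pads' length; the fingertips stand 17 mm ahead of it and the grasp point (between the pads) lies 2 mm behind it (robot.tip_reach is the distance from the TCP to the fingertips, in m); z points along the fingers, y is the line along which they close (so a half turn about z gives the same grasp; the last joint's range is limited). The gripper opens to 85 mm and grips with 20 to 120 N. Pads are 22 mm wide; open, the fingers measure 114 mm over their backs; the gripper's body (76 mm by 85 mm) begins 54 mm behind the grasp point. The pads swing forward as they close: fully open they stand 13 mm farther back than shut.
Start: joints at [61.954, 17.813, 0.802, 86.603, -0.252, 75.585, -1.558], TCP at [0.238, -0.496, 0.248] pointing down, gripper open.
Joint ranges: [-154.91, 154.91], [-16.99, 109.72], [-72.82, 74.43], [7.12, 147.25], [-82.49, 262.49], [11.32, 116.49], [-174.64, 174.64]. Speed limits (degrees/s): [159.86, 159.86, 180, 180, 180, 180, 180].

## Interface

Orientations are given as [roll, pitch, yaw] about the fixed x, y, z axes, in that order (R = Rz(yaw) Ry(pitch) Rx(roll)).
In Python, from station import robot, fingers, vision, workorder, recognise gives the robot as it stands. Calls block until the motion is done:
- robot.move_to(position, orientation): joint-space move of the TCP to a pose.
- robot.line_to(position, orientation=None, velocity=0.15, f_stop=None): straight line of the TCP; orientation=None keeps the orientation; velocity is the mean speed in m/s. With f_stop (N) it stops when the force on the tool has changed by that much, and returns True; else False.
- robot.move_j(angles): joint-space move.
- fingers.gripper_to(opening, force=None): opening from 0.0 (shut) to 1.0 (fully open); force is the grip in N (None keeps the last); returns when the fingers have stopped.
- robot.pause(seconds).
- robot.inverse_kinematics(position, orientation): joint angles nearest the present ones, or None.
- vision.grab_frame(name): name is "scene" or "top"; returns the picture (420x560x3 uint8, red, green, blue); there is no depth.
- vision.calibration(name): a dict with "mtx" (3x3 intrinsics, pixels), "k1" (the pictures are not rectified: a ray, as slopes to the right and down, at radius r is drawn at 1 + k1 r^2 times it, then the intrinsics apply), "extrinsics" (4x4, takes a point from world to camera coordinates). Camera axes: x right, y up, looking along -z (the intrinsics and any distortion apply to the point x, -y, -z); pixel columns grow to the right and rows downward; lengths in m; the calibration is good to about 2 mm. A picture is of the moment at which its call begins. calibration takes no time and is no camera call.
A pose or a line that the arm cannot do raises robot.PlanningError and nothing moves.
- workorder.close_job(): hands the job in; it is judged then, once.
Trained networks look in the newest picture that a camera, given by its name, has taken for a name from the list of things; names that differ only in an ending like _2 or _b are one class to them, and where a whole thing is asked for, a point or a joint stands for the part that bears it (a point fixed in the world has none). Each returns a list of dicts, best first, with "p" (0 to 1); they miss things now and then, are a little off and sometimes report something else, mostly with a low value. They report only what shows in the picture. A call takes as long as a camera call. They do not tell look-alikes from the thing itself.
- recognise(label, camera): "rect" ([centre column, centre row, width, height] in pixels, round what is visible of it).
Readings, each from a call of its own:
- robot.current_time_s(): time.
- robot.current_joint_positions(): joint angles.
- robot.current_dq(): joint speeds.
- robot.current_joint_torque(): joint torques, N m.
- robot.current_tool_pos(): TCP position.
- robot.current_eef_rot(): TCP orientation.
- robot.current_contact_force(): force on the tool from outside, world axes, zero at the start.
- robot.current_torque(): the same for the moment, N m.
- robot.current_finger_gap(): opening from 0.0 (shut) to 1.0 (fully open).
- robot.current_gripper_force(): force on a finger pad.
Only numpy, scipy, OpenCV 4.12 (cv2) and the standard library are available. Lean on these libraries where they do the work, as an engineer would, in place of code of your own. Each camera call takes 0.05 s, during which the arm holds its last target. There are 200 camera calls.

## Working session

There is one attempt and no reset: what is moved stays moved. The work goes in short steps, each a Python script; the robot and the scene stay as the last script left them, time stands still between calls to the robot, and variables do not carry over. Pictures are saved under pics/ and viewed, at most 10 in all, crops included, and the job is handed in when it is done.

```bash
ls; mkdir -p pics; cat > h.py <<'E'
import numpy as np, cv2
from station import robot, fingers, vision, workorder, recognise
def cal(n):
    c=vision.calibration(n); return np.array(c["mtx"]),c["k1"],np.array(c["extrinsics"])
def proj(n,P):
    K,k1,E=cal(n); P=np.atleast_2d(P).astype(float); c=P@E[:3,:3].T+E[:3,3]
    s=np.c_[c[:,0],-c[:,1]]/(-c[:,2:3]); s=s*(1+k1*(s**2).sum(1,keepdims=True))
    return s*[K[0,0],K[1,1]]+[K[0,2],K[1,2]]
def ray(n,uv):
    K,k1,E=cal(n); s=cv2.undistortPoints(np.array([[uv]],float),K,np.array([k1,0,0,0,0.]))[0,0]
    d=E[:3,:3].T@np.array([s[0],-s[1],-1]); return -E[:3,:3].T@E[:3,3], d
def atz(n,uv,z):
    o,d=ray(n,uv); return o+d*(z-o[2])/d[2]
def tri(uv1,uv2):
    o,d=ray("top",uv1);p,e=ray("scene",uv2)
    A=np.c_[d,-e]; t=np.linalg.lstsq(A,p-o,rcond=None)[0]
    return (o+d*t[0]+p+e*t[1])/2, np.linalg.norm(o+d*t[0]-p-e*t[1])
E
python3 - <<'E'
from h import *
for n in("top","scene"):
    im=vision.grab_frame(n); cv2.imwrite(f"pics/{n}0.png",cv2.resize(im[:,:,::-1],(800,600),interpolation=cv2.INTER_CUBIC)); cv2.imwrite(f"pics/raw_{n}0.png",im[:,:,::-1])
    K,k,E=cal(n); print(n,K[0,0],k,(-E[:3,:3].T@E[:3,3]).round(3))
    for l in["fat_center","low_a_center","tray","bottle","cap_center","cap_mark"]:
        for r in recognise(l,n): print(n,l,np.round(r["p"],2),np.round(r["rect"],1), atz(n,r["rect"][:2],{"f":.04,"l":.032,"t":.01,"b":.06,"c":.129}[l[0]]).round(3))
print(robot.current_eef_rot(),robot.current_time_s())
E
```

```text
pics
top 500.36496596363526 -0.16769802314438123 [0.256 0.083 1.474]
top fat_center 0.58 [401.5 200.3  28.8  37.3] [ 0.445 -0.235  0.04 ]
top low_a_center 0.92 [299.5 174.5  23.8  40. ] [0.524 0.061 0.032]
top tray 0.86 [306.8 185.   47.   35.8] [0.496 0.039 0.01 ]
top tray 0.78 [231.3 124.2  27.6  29.1] [0.685 0.266 0.01 ]
top bottle 0.65 [215.2 177.8  40.1  36.7] [0.511 0.305 0.06 ]
top cap_center 0.5 [207.9 170.6  18.7  17.3] [0.519 0.314 0.129]
top cap_mark 0.57 [207.8 171.1  15.8  20.8] [0.517 0.315 0.129]
scene 524.7392637861235 0.03269882955036355 [ 1.256 -0.097  0.932]
scene fat_center 0.87 [138.4 234.7  43.   53.8] [ 0.449 -0.238  0.04 ]
scene fat_center 0.73 [392.1 199.8  29.2  25.7] [0.441 0.359 0.04 ]
scene low_a_center 0.8 [274.6 242.5  27.5  49.6] [0.517 0.057 0.032]
scene low_a_center 0.65 [392.2 198.2  25.   25.1] [0.429 0.365 0.032]
scene tray 0.75 [266.5 253.6  54.7  45.2] [0.528 0.037 0.01 ]
scene tray 0.64 [343.  146.2  69.4  50.1] [0.193 0.311 0.01 ]
scene tray 0.59 [386.5 300.4  51.2  44.3] [0.694 0.262 0.01 ]
scene bottle 0.66 [381.4 233.6  49.   50.4] [0.556 0.289 0.06 ]
scene bottle 0.4 [190.9 205.2  34.1  39.7] [ 0.397 -0.116  0.06 ]
scene cap_center 0.83 [392.6 199.4  24.4  26.9] [0.522 0.315 0.129]
scene cap_mark 0.72 [390.9 200.8  27.4  29.2] [0.525 0.31  0.129]
scene cap_mark 0.28 [381.8 232.8  47.9  51.5] [0.609 0.26  0.129]
[1.79998777e+02 6.17660512e-04 2.56628862e+01] 0.7
```

View pics/top0.png

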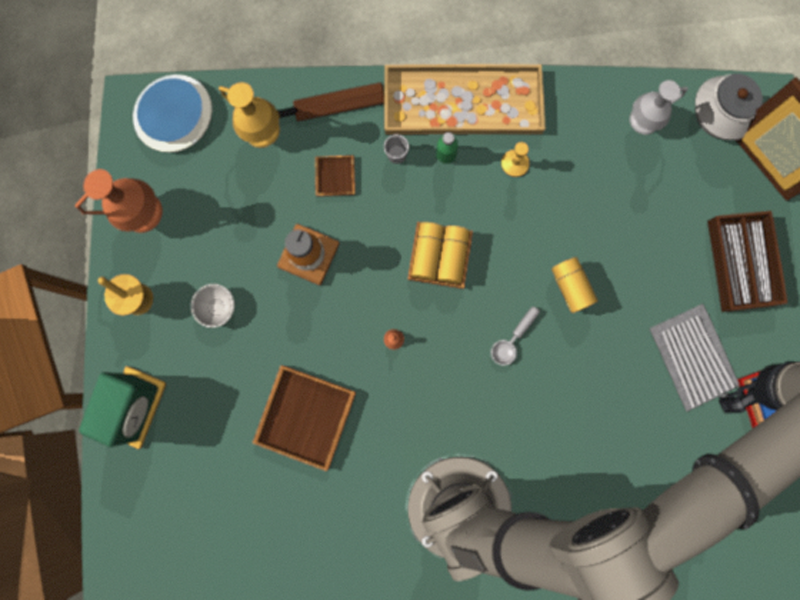

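View pics/scene0.png

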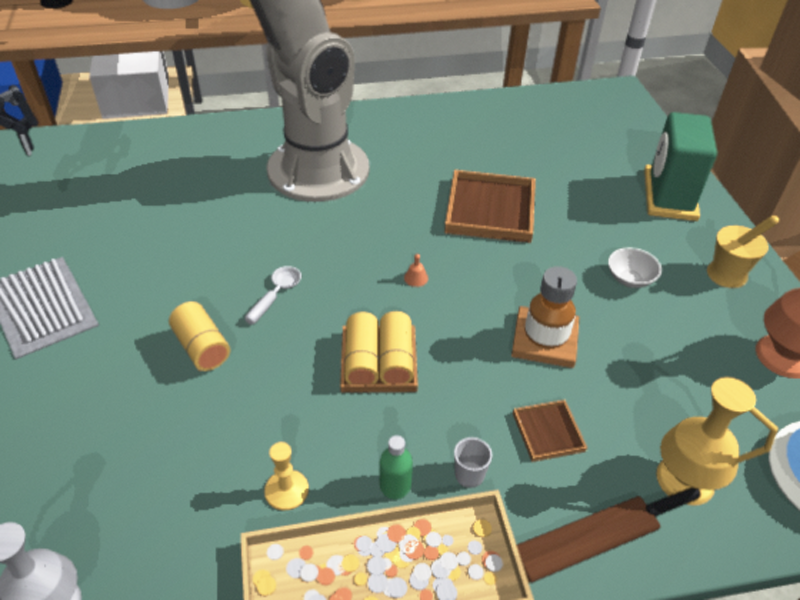

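```bash
python3 - <<'E'
import cv2,numpy as np
t=cv2.imread("pics/raw_top0.png")
f=lambda x,y,w=80,h=60:cv2.resize(t[y:y+h,x:x+w],(400,300),interpolation=cv2.INTER_CUBIC)
o=np.vstack([np.hstack([f(262,150),f(362,172)]),np.hstack([f(175,145),f(190,95)])])
cv2.imwrite("pics/crop1.png",o)
E
```

```text
(no output)
```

View pics/crop1.png

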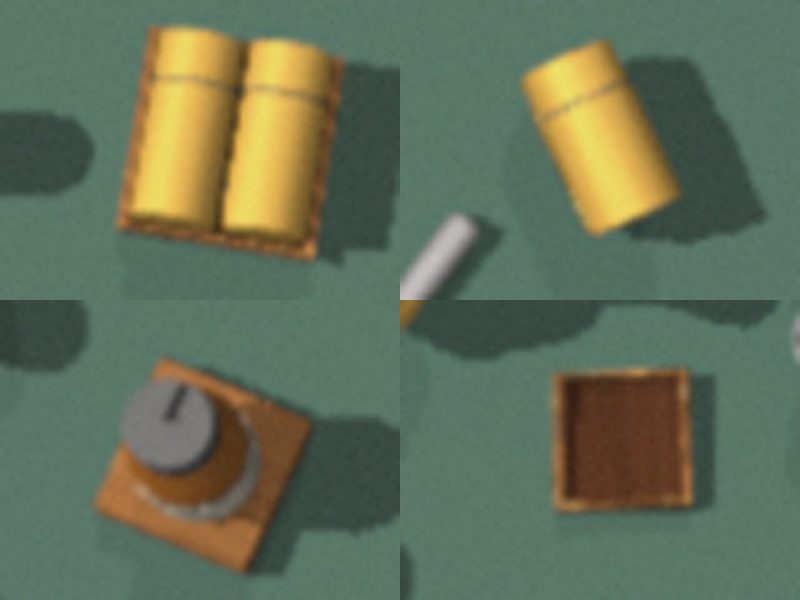

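Three trays are visible (raw top pixels): (308,178) holds the two canisters, (235,122) is small and empty, and (213,292) is large and empty. Only the first fits, since it holds the canisters and measures about 122 x 118 mm, as the crop confirms. The fat canister is at (402,200) and the polish bottle with its grey pointer cap is at (208,171). The green flask at (312,103) is not the polish. Next I refine the poses by fitting silhouettes.

```bash
cat > fit.py <<'E'
from h import *
from scipy.optimize import minimize
S=6
def cyl(c,ax,L,R):
    ax=np.array(ax,float); u=np.cross(ax,[0,0,1.] if abs(ax[2])<.9 else [1.,0,0]); u/=np.linalg.norm(u); v=np.cross(ax,u)
    a=np.linspace(0,2*np.pi,40); r=R*(np.cos(a)[:,None]*u+np.sin(a)[:,None]*v)
    return [(np.array(c)+s*L/2*ax+r, s*ax, np.array(c)+s*L/2*ax) for s in(1,-1)]
def render(n,cyls,roi,ends=True):
    x0,y0,w,h=roi; m=np.zeros((h*S,w*S),np.float32); q=lambda P:np.round(((proj(n,P)-[x0,y0]+.5)*S-.5)*16).astype(np.int32)
    o=ray(n,(280,210))[0]
    for cy in cyls:
        cv2.fillConvexPoly(m,cv2.convexHull(q(np.vstack([cy[0][0],cy[1][0]]))),1,shift=4)
    if not ends:
        for cy in cyls:
            for e,nn,c in cy:
                if (o-c)@nn>0: cv2.fillConvexPoly(m,q(e),0,shift=4)
    return cv2.resize(m,(w,h),interpolation=cv2.INTER_AREA)
def yellow(n,im,roi):
    x,y,w,h=roi; c=cv2.cvtColor(im[y:y+h,x:x+w],cv2.COLOR_RGB2HSV).astype(int)
    m=((c[...,0]>17)&(c[...,0]<34)&(c[...,1]>90)&(c[...,2]>110)); return m.astype(np.float32)
def grey(n,im,roi,uv):
    x,y,w,h=roi; c=cv2.cvtColor(im[y:y+h,x:x+w],cv2.COLOR_RGB2HSV).astype(int)
    m=((c[...,1]<60)&(c[...,2]<175)).astype(np.uint8)
    k,l=cv2.connectedComponents(m,connectivity=4); return (l==l[int(uv[1]-y),int(uv[0]-x)]).astype(np.float32)
def fit(x0,model,data,ends=True):
    # data: list of (cam, roi, mask)
    def cost(p): return sum(np.abs(render(n,model(p),r,ends)-m).sum()/m.sum() for n,r,m in data)
    x0=np.array(x0,float); sim=np.vstack([x0]+[x0+d for d in np.diag([.012,.012,.15][:len(x0)])])
    r=minimize(cost,x0,method="Nelder-Mead",options=dict(initial_simplex=sim,xatol=1e-4,fatol=1e-4)); return r.x,r.fun
def roi(n,P,r=40):
    u=proj(n,P)[0]; return (int(u[0]-r),int(u[1]-r),2*r,2*r)
def one(z,L,R): return lambda p:[cyl([p[0],p[1],z],[np.cos(p[2]),np.sin(p[2]),0],L,R)]
def two(p):
    t=p[2]; n=np.array([-np.sin(t),np.cos(t),0])*.0263; return [cyl(np.array([p[0],p[1],.032])+s*n,[np.cos(t),np.sin(t),0],.11,.026) for s in(1,-1)]
def capm(z): return lambda p:[cyl([p[0],p[1],z],[0,0,1],.03,.025)]
E
cat > m.py <<'E'
from fit import *
I={n:cv2.imread(f"pics/raw_{n}0.png")[:,:,::-1].copy() for n in("top","scene")}
for nm,p0,mod,z in(("fat",[.447,-.236,.4],one(.04,.1,.029),.04),("low",[.51,.038,-.1],two,.032)):
    d=[]
    for n in I:
        r=roi(n,[p0[0],p0[1],z],32); d.append((n,r,yellow(n,I[n],r)))
    for dd in(d[:1],d[1:],d):
        x,f=fit(p0,mod,dd,False); print(nm,x.round(4)[:2],np.degrees(x[2]).round(1),round(f,3))
d=[]
for n in I:
    r=roi(n,[.52,.315,.129],20); u=proj(n,[.52,.315,.129])[0]; d.append((n,r,grey(n,I[n],r,u))); print(d[-1][2].sum())
for dd in(d[:1],d[1:],d):
    x,f=fit([.52,.315],capm(.129),dd); print("cap",x.round(4),round(f,3))
E
python3 m.py
python3 - <<'E'
from h import *
for y in(22,-8):
 pass
for p,o in(([.447,-.236,.2],22),([.447,-.236,.042],22),([.447,-.236,.042],-158),([.51,.038,.2],-8),([.51,.038,.085],-8),([.51,.038,.085],172),([.52,.315,.129],0),([.52,.315,.129],90)):
    for rr in (180,):
        j=robot.inverse_kinematics(p,[rr,0,o]); print(p,o,None if j is None else np.round(j,0))
E
```

```text
fat [ 0.4479 -0.2353] 23.4 0.057
fat [ 0.4517 -0.2349] 23.4 0.114
fat [ 0.4492 -0.2352] 23.9 0.198
low [0.5157 0.0378] -9.3 0.119
low [0.5202 0.0346] -9.9 0.101
low [0.5175 0.036 ] -9.3 0.255
310.0
592.0
cap [0.5217 0.3139] 0.141
cap [0.5177 0.312 ] 0.104
[0.447, -0.236, 0.2] 22 [ 34.  15. -10.  98.   3.  68. -45.]
[0.447, -0.236, 0.042] 22 [ 34.  26. -10. 108.   6.  47. -47.]
[0.447, -0.236, 0.042] -158 [ 52.  29. -33. 107.  21.  49. 120.]
[0.51, 0.038, 0.2] -8 [  18.   18.  -30.   96.    9.   69. -113.]
[0.51, 0.038, 0.085] -8 [  14.   25.  -26.  104.   13.   54. -116.]
[0.51, 0.038, 0.085] 172 [ 24.  28. -39. 104.  21.  56.  58.]
[0.52, 0.315, 0.129] 0 [  -4.   37.  -44.   86.   27.   69. -143.]
[0.52, 0.315, 0.129] 90 [  3.  43. -60.  85.  38.  74. -61.]Traceback (most recent call last):
  File "m.py", line 13, in <module>
    x,f=fit([.52,.315],capm(.129),dd); print("cap",x.round(4),round(f,3))
        ~~~^^^^^^^^^^^^^^^^^^^^^^^^^^
  File "fit.py", line 29, in fit
    r=minimize(cost,x0,method="Nelder-Mead",options=dict(initial_simplex=sim,xatol=1e-4,fatol=1e-4)); return r.x,r.f
[... 654 characters left out ...]
cv2.fillConvexPoly(m,cv2.convexHull(q(np.vstack([cy[0][0],cy[1][0]]))),1,shift=4)
                                        ~^^^^^^^^^^^^^^^^^^^^^^^^^^^^^^^^
  File "fit.py", line 9, in <lambda>
    x0,y0,w,h=roi; m=np.zeros((h*S,w*S),np.float32); q=lambda P:np.round(((proj(n,P)-[x0,y0]+.5)*S-.5)*16).astype(np.int32)
                                                                           ~~~~^^^^^
  File "h.py", line 6, in proj
    K,k1,E=cal(n); P=np.atleast_2d(P).astype(float); c=P@E[:3,:3].T+E[:3,3]
           ~~~^^^
  File "h.py", line 4, in cal
    c=vision.calibration(n); return np.array(c["mtx"]),c["k1"],np.array(c["extrinsics"])
ValueError: time passes only in moves, steps and waits
```

```bash
sed -i 's/^def cal(n)/import functools\n@functools.lru_cache\ndef cal(n)/' h.py
sed -i 's/^for nm,p0/for nm,p0,mod,z in():\n  pass\nfor nm,p0/;s/("low",\[.*\],two,.032)):/):/' m.py
python3 m.py; python3 - <<'E'
from h import *
P=[.449,-.2352]; o=[180,0,23.5]
fingers.gripper_to(1.0,40)
robot.move_to(P+[.15],o)
print(robot.line_to(P+[.044],velocity=.12,f_stop=8))
print(robot.current_tool_pos(),robot.current_contact_force(),robot.current_finger_gap())
fingers.gripper_to(0,40)
print(robot.current_finger_gap(),robot.current_gripper_force())
robot.line_to(P+[.17],velocity=.15)
print(robot.current_finger_gap(),robot.current_contact_force(),robot.current_time_s())
for n in("top","scene"): cv2.imwrite(f"pics/raw_{n}1.png",vision.grab_frame(n)[:,:,::-1])
im=cv2.imread("pics/raw_scene1.png")[110:320,80:360]; cv2.imwrite("pics/s1.png",cv2.resize(im,(800,600)))
E
```

```text
fat [ 0.4479 -0.2353] 23.4 0.057
fat [ 0.4517 -0.2349] 23.4 0.114
fat [ 0.4492 -0.2352] 23.9 0.198
310.0
592.0
cap [0.5217 0.3139] 0.141
cap [0.5177 0.312 ] 0.104
cap [0.5196 0.3129] 0.305
False
[ 0.44969566 -0.23565517  0.04472444] [ 0.25866263  0.10327126 -0.35328544] 0.9976504258838188
0.6649230543720916 42.323752641677856
0.6616441967840636 [ 0.14023805 -0.59166718 -4.04118548] 4.6333
```

View pics/s1.png

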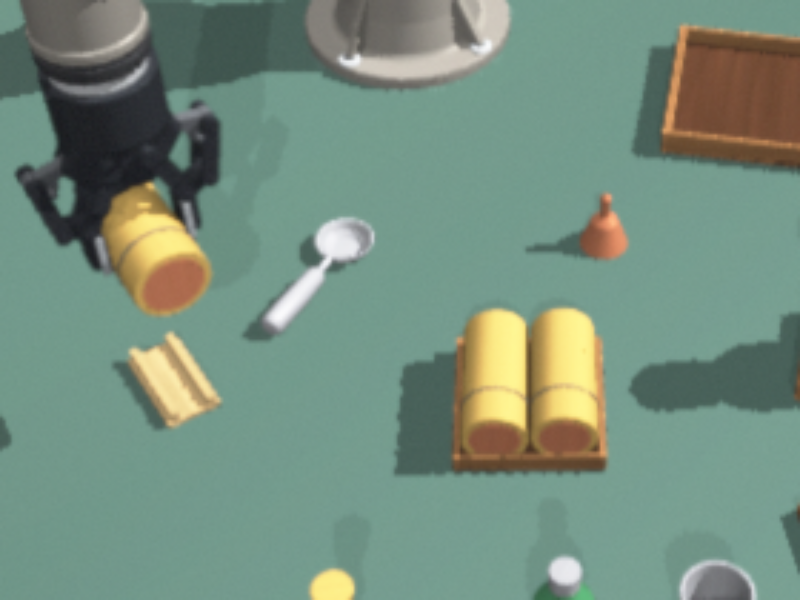

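The canister is held level and square in the gripper, and its rest is empty below it. Now I place it.

```bash
python3 - <<'E'
from h import *
P=[.5175,.0362]; o=[180,0,-9.5]
robot.move_to(P+[.17],o)
robot.line_to(P+[.095],velocity=.1)
print(robot.current_tool_pos(),robot.current_contact_force())
print(robot.line_to(P+[.081],velocity=.02,f_stop=4))
print(robot.current_tool_pos(),robot.current_contact_force(),robot.current_joint_positions())
for n in("top","scene"): cv2.imwrite(f"pics/raw_{n}2.png",vision.grab_frame(n)[:,:,::-1])
a,b=[cv2.resize(cv2.imread(f"pics/raw_{n}2.png")[y:y+150,x:x+100],(400,600)) for n,x,y in(("scene",220,150),("top",255,110))]
cv2.imwrite("pics/s2.png",np.hstack([a,b])); print(robot.current_time_s())
E
```

```text
[0.51821942 0.03611648 0.09564254] [ 0.42641209 -0.5451119  -2.6624162 ]
True
[0.5174241  0.03519601 0.08610714] [-0.30041057 -0.58592378  4.75644818] [   5.08334372   23.74695174  -14.0215919   103.6046466     7.07212942
   53.51408094 -111.54211675]
7.3167
```

View pics/s2.png

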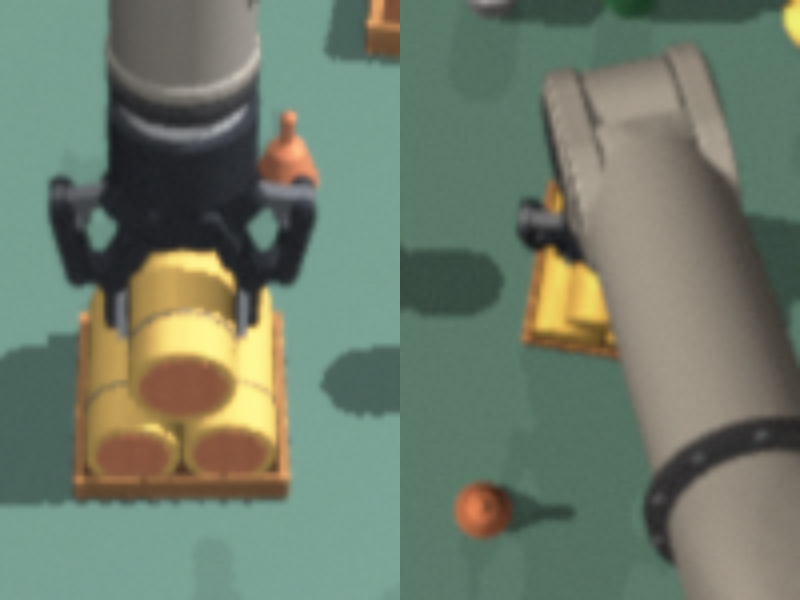

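It is seated in the gap and looks centred. I'll ease it down a bit more, release, retreat and check.

```bash
python3 - <<'E'
from fit import *
p=robot.current_tool_pos()
print(robot.line_to([p[0],p[1],.0847],velocity=.01,f_stop=8),robot.current_tool_pos(),robot.current_contact_force())
fingers.gripper_to(.8); fingers.gripper_to(1.0)
print(robot.current_contact_force(),robot.current_tool_pos())
robot.line_to([p[0],p[1],.22],velocity=.15)
robot.move_to([.5196,.26,.26],[180,0,20])
for n in("top","scene"): cv2.imwrite(f"pics/raw_{n}3.png",vision.grab_frame(n)[:,:,::-1])
a,b=[cv2.resize(cv2.imread(f"pics/raw_{n}3.png")[y:y+120,x:x+80],(400,600)) for n,x,y in(("scene",230,180),("top",265,120))]
cv2.imwrite("pics/s3.png",np.hstack([a,b])); print(robot.current_time_s(),np.round(robot.current_joint_positions()))
E
```

```text
False [0.5174444  0.03458291 0.08591515] [-3.58566192 -2.54897021  7.653859  ]
[-0.06737754 -0.33037276 -0.15273845] [0.5173217  0.03522417 0.08455589]
10.275 [ -10.   23.  -25.   80.   10.   79. -106.]
```

View pics/s3.png

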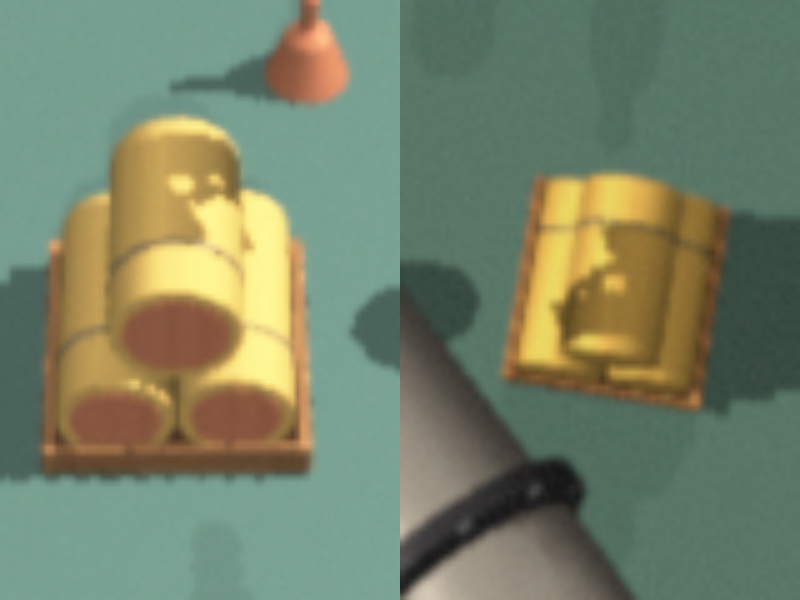

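The fat canister lies saddled, parallel to the other two. A quick numeric check of the lengthwise centring uses the copper end discs, then I refine the cap position.

```bash
python3 - <<'E'
from fit import *
im=cv2.imread("pics/raw_scene3.png"); c=cv2.cvtColor(im,cv2.COLOR_BGR2HSV).astype(int)
m=((c[...,0]<13)&(c[...,1]>80)&(c[...,2]>60)&(c[...,2]<200)).astype(np.uint8)
m[:225]=0;m[275:]=0;m[:,:235]=0;m[:,295:]=0
k,l,s,ce=cv2.connectedComponentsWithStats(m,connectivity=4)
t=np.radians(-9.5); a=np.array([np.cos(t),np.sin(t),0]); n=np.array([-a[1],a[0],0])
for i in range(1,k):
    if s[i,4]>60: print("disc",ce[i].round(1),s[i])
C=np.array([.5175,.036,0])
for nm,P in(("fat",C+.05*a+[0,0,.08]),("lowL",C-.0263*n+.055*a+[0,0,.032]),("lowR",C+.0263*n+.055*a+[0,0,.032]),("fat+5mm",C+.055*a+[0,0,.08])): print(nm,proj("scene",P)[0].round(1))
E
```

```text
disc [264.7 246.8] [255 241  21  13 214]
disc [276.8 263.1] [269 258  17  11 147]
disc [252.5 263.7] [244 259  18  10 148]
fat [265.5 247.6]
lowL [253.2 263.7]
lowR [277.6 263.5]
fat+5mm [265.5 249.4]
```

The fat disc sits 0.8 px from prediction, about 2 mm, so it is centred. On to the cap.

```bash
python3 - <<'E'
from h import *
P=[.5197,.313]; o=[180,0,20]
robot.move_to(P+[.21],o)
print(robot.line_to(P+[.135],velocity=.1,f_stop=6))
print(robot.current_tool_pos(),robot.current_contact_force())
fingers.gripper_to(0,40)
print(robot.current_finger_gap(),robot.current_gripper_force())
print(robot.current_tool_pos(),robot.current_contact_force(),robot.current_torque(),robot.current_joint_positions(),robot.current_time_s())
E
```

```text
False
[0.52030316 0.31332306 0.13591592] [ 0.07203277 -0.14507735  0.36362377]
0.5739948943414122 41.784016164019704
[0.52046612 0.31171391 0.13578921] [-0.56378122 -3.00654157  6.01063585] [-0.84572908  0.14276619 -0.01147623] [ -15.88655124   31.24749393  -24.81353716   85.81545029   13.9223237
   65.98828064 -113.28222582] 11.9917
```

```bash
python3 - <<'E'
from h import *
r=lambda:print(np.round(robot.current_tool_pos(),4),np.round(robot.current_contact_force(),1),np.round(robot.current_torque(),2),np.round(robot.current_eef_rot(),1),round(robot.current_time_s(),2))
fingers.gripper_to(0,70)
P=[.5200,.3112]; r()
print(robot.line_to(P+[.1275],[180,0,20],velocity=.02)); r()
print(robot.line_to(P+[.1265],velocity=.02)); r()
robot.line_to(P+[.1265],[180,0,26],velocity=.02); r()
E
```

```text
[0.5205 0.3117 0.1357] [-0.8 -4.4  4.9] [-1.    0.05 -0.05] [179.9  -0.   19.9] 12.21
False
[0.5205 0.3117 0.13  ] [-2.6 -3.5 11.6] [-0.88  0.49 -0.02] [-1.8e+02 -1.0e-01  2.0e+01] 12.74
False
[0.5205 0.3117 0.13  ] [-3.7 -4.9 15.6] [-1.12  0.78 -0.04] [180.   -0.2  20. ] 12.99
[0.521  0.3122 0.13  ] [-2.4 -3.3 14.9] [-0.94  0.58  0.03] [-180.    -0.2   26. ] 13.25
```

```bash
python3 - <<'E'
from h import *
r=lambda:print(np.round(robot.current_tool_pos(),4),np.round(robot.current_contact_force(),1),np.round(robot.current_torque(),2),np.round(robot.current_eef_rot(),1),round(robot.current_time_s(),2))
P=[.5200,.3112]
for y in (38,50,62,74,84,88,91,94,97):
    robot.line_to(P+[.1262],[180,0,y],velocity=.02); r()
    if abs(robot.current_torque()[2])>.5: print("stop",y); break
print(robot.current_joint_positions())
E
```

```text
[0.5211 0.312  0.13  ] [-2.  -4.8 15.2] [-1.1   0.6   0.02] [179.9  -0.2  38. ] 13.61
[0.5213 0.3126 0.13  ] [-1.8 -3.7 14.4] [-0.92  0.45  0.07] [179.9  -0.3  50. ] 13.97
[0.5211 0.3126 0.13  ] [-1.6 -3.7 15.2] [-0.91  0.43  0.05] [179.9  -0.2  62. ] 14.32
[0.5212 0.3124 0.1299] [-1.1 -4.7 14.7] [-0.99  0.44  0.05] [179.8  -0.2  74. ] 14.68
[0.5214 0.3127 0.1299] [-1.8 -3.7 14.7] [-0.83  0.3   0.12] [179.8  -0.2  84. ] 15.01
[0.5219 0.3125 0.1299] [-1.5 -2.9 13.8] [-0.8   0.15 -0.05] [179.7  -0.2  88. ] 15.26
[0.5223 0.3123 0.1299] [-0.5 -3.2 13.5] [-0.89  0.04  0.02] [179.6  -0.2  91. ] 15.51
[0.5226 0.3122 0.1299] [-0.7 -4.  13.4] [-0.83 -0.05 -0.23] [ 1.796e+02 -1.000e-01  9.390e+01] 15.76
[0.5226 0.3122 0.1299] [ 0.2 -3.6 13.7] [-0.71 -0.08 -0.56] [179.6  -0.2  96.8] 16.01
stop 97
[ -5.17646209  35.67231483 -42.07341451  85.8164846   25.06651893
  67.7620524  -44.50481364]
```

The torque rise past 92° marks the hard stop (72° turned). Now I back off slightly, let up and lift.

```bash
python3 - <<'E'
from h import *
r=lambda:print(np.round(robot.current_tool_pos(),4),np.round(robot.current_contact_force(),1),np.round(robot.current_torque(),2),np.round(robot.current_eef_rot(),1),round(robot.current_time_s(),2))
robot.line_to([.5205,.3115,.1262],[180,0,94],velocity=.02); r()
P=robot.current_tool_pos()[:2]; P=[float(P[0]),float(P[1])]
for z in(.134,.1385,.144,.152): print(robot.line_to(P+[z],[180,0,94],velocity=.02,f_stop=25)); r()
robot.line_to(P+[.217],velocity=.08); r(); print(robot.current_finger_gap(),robot.current_gripper_force())
for n in("top","scene"): cv2.imwrite(f"pics/raw_{n}4.png",vision.grab_frame(n)[:,:,::-1])
a,b=[cv2.resize(cv2.imread(f"pics/raw_{n}4.png")[y:y+120,x:x+80],(400,600),interpolation=cv2.INTER_CUBIC) for n,x,y in(("scene",355,150),("top",170,115))]
cv2.imwrite("pics/s4.png",np.hstack([a,b]))
E
```

```text
[0.5229 0.3124 0.1299] [-0.6 -3.7 13.3] [-0.86  0.   -0.32] [ 1.796e+02 -1.000e-01  9.390e+01] 16.26
False
[0.523  0.3123 0.1335] [ 2.2 -1.1 -1.8] [-0.15 -0.49 -0.31] [-180.    0.   94.] 16.82
False
[0.5229 0.3123 0.1388] [ 2.  -1.  -0.7] [-0.22 -0.49 -0.13] [180.   0.  94.] 17.19
False
[0.5221 0.313  0.1445] [-0.9 -0.6  1. ] [-0.19  0.03 -0.03] [-180.    -0.    94.1] 17.62
False
[0.5229 0.3125 0.1522] [-0.3 -0.3  0.4] [-0.01 -0.04 -0.02] [180.  -0.  94.] 18.17
[0.5226 0.312  0.2164] [ 0.5 -0.3 -0.2] [-0.   -0.04  0.01] [-179.9    0.    94. ] 19.13
0.5635899613756455 73.3186151101836
```

View pics/s4.png

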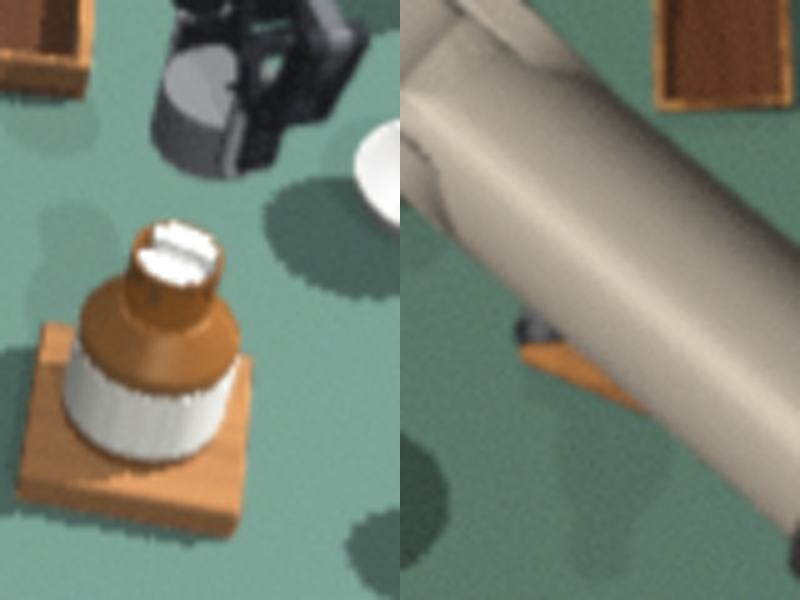

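The cap is off and level in the gripper above the open bottle mouth, with its lower rim at about (396,184) in the scene picture. One numeric check of its height, then I hand in.

```bash
python3 - <<'E'
from h import *
a=np.linspace(0,2*np.pi,60)
for z in(.209,.204,.214):
    q=proj("scene",np.c_[.522+.025*np.cos(a),.312+.025*np.sin(a),0*a+z-.015]); print(z,"rim bottom row",q[:,1].max().round(1),"left col",q[:,0].min().round(1))
print("observed row ~",150+175/5,"col",355+152/5)
print(np.abs(robot.current_dq()).max(),robot.current_contact_force(),workorder.close_job())
E
```

```text
0.209 rim bottom row 186.0 left col 384.8
0.204 rim bottom row 187.7 left col 384.4
0.214 rim bottom row 184.2 left col 385.2
observed row ~ 185.0 col 385.4
the job is handed in; nothing more can be done
0.044753404399928406 [-0.09882296  0.01289934 -0.35454795] None
```

I handed the job in at about 19 s: the fat canister rests centred (within about 2 mm) on the two in the tray, and the polish cap was pressed, turned to its stop, lifted off and is held level about 8 cm above where it sat.

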